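# Hook the fallen brass ring out from under the roller guard

### The arm

A 6-joint arm with a two-finger parallel gripper is mounted at the origin on the work surface. World frame = base frame: x ahead of the robot, y to its left, z up, the work surface at z = 0. Lengths are in m, angles in rad, forces in N, time in s.
With the tool pointing down it reaches from about 0.35 to 0.975 m from the base axis. Payload 7.1 kg.
Tool frame: the origin (TCP) lies at the very end of the fingers, on their centre line; the grasp point (between the pads) lies 19 mm behind it; z points along the fingers, y is the line along which they close (so a half turn about z gives the same grasp; the last joint's range is limited). The gripper opens to 88 mm and grips with 3 to 60 N. Pads are 20 mm wide; open, the fingers measure 115 mm over their backs; the gripper's body (75 mm by 178 mm) begins 61 mm behind the grasp point.
Start: joints at [1.235, 0.423, 1.63, -0, 1.089, -0.019], TCP at [0.195, 0.594, 0.223] pointing down, gripper open.
Joint ranges: [-3, 3], [-0.9, 2.11], [0.09, 2.58], [-1.31, 4.45], [0.11, 2.69], [-2.54, 2.54]. Speed limits (rad/s): [2.39, 2.39, 3.01, 3.14, 3.14, 3.14].

### API

Orientations are given as a unit quaternion [x, y, z, w].
In Python, from station import get_obs, vision, job_done, spotter gives the robot as it stands. The module is installed in compiled form; this text tells all that it offers.
- The arm moves only by the tool drive_tool, never from a script. Its argument "targets" is a list of rows, each an object of numbers: "dx", "dy", "dz": the shift along the world's x, y, z in m; "roll": the turn about the world's z in rad. In form: [{"dx": .., "dy": .., "dz": .., "roll": ..}, ...]. A call has 1 to 12 rows; each row is the pose to reach, as a shift and turn from the pose commanded when the call began; what a row does not reach only later rows make up. A row lasts 1/10 s, in which the tool goes at most 50 mm and 8.59 degrees, less where a joint would pass 70% of its speed; a pose out of reach is approached as far as the arm can. A call with a gripper value outside its range is refused whole. "grip" is the finger opening in m, from 0 to 0.0878, set as the call begins (left out, the last holds). The fingers move at their own pace and stop on an object; "newtons" is the grip in N (left out, the last holds). Time passes only in rows, so rows that repeat a pose let the fingers close. It gives the time, the measured TCP pose, the force, the opening and the grip force at its end, in the units of the state.
- get_obs(): the state, without advancing time (a new reading comes with each control period).
- vision.get_image(name): name is "side" or "top" or "wrist"; returns the picture (480x640x3 uint8, red, green, blue); there is no depth.
- vision.camera_model(name): a dict with "fov_y" (degrees; the focal length in pixels is half the picture's height over the tangent of half this angle, whatever the lens; pixels are square), "cx", "cy" (the principal point, pixels), "R" (3x3) and "t" (3): a world point X has camera coordinates R X + t. Camera axes: x right, y down, z forward; pixel columns grow to the right and rows downward; lengths in m; the calibration is good to about 2 mm. A picture is of the moment at which its call begins: read the wrist's pose just before it. camera_model takes no time and is no camera call; for the wrist camera it gives the pose at the moment of the call.
- job_done(): hands the job in; it is judged then, once.
Trained networks look in the newest picture that a camera, given by its name, has taken for a name from the list of things; names that differ only in an ending like _2 or _b are one class to them, and where a whole thing is asked for, a point or a joint stands for the part that bears it (a point fixed in the world has none). Each returns a list of dicts, best first, with "confidence" (0 to 1); they miss things now and then, are a little off and sometimes report something else, mostly with a low value. They report only what shows in the picture. A call takes as long as a camera call. They do not tell look-alikes from the thing itself.
- spotter.find_in(camera, thing): "position" ([x, y, z] in m, in the coordinates of the camera as it stood for that picture, good to about 4 mm: the middle of the surface that is visible of it).
The state is a dict: "time_s": time; "joint_positions": joint angles; "qd": joint speeds; "joint_torque": joint torques, N m; "tool_pos": TCP position; "ee_rot": TCP orientation; "ft_force": force on the tool from outside, world axes, zero at the start; "moment": the same for the moment, N m; "opening": finger opening in m; "gripper_force": force on a finger pad.
Only numpy, scipy, OpenCV 4.12 (cv2) and the standard library are available. Lean on these libraries where they do the work, as an engineer would, in place of code of your own. Each camera call takes 0.05 s, during which the arm holds its last target. There are 200 camera calls.

### The job

The brass ring has dropped under the fixed blue wire guard. Take the hooked rod by its wooden handle, reach in through the guard's open side and with the hook draw the brass ring out until all of it lies at least 2 cm clear of the guard on the open table, never touching it with the gripper and leaving the black ring where it lies. Then lift the hook out of the ring, lay the rod flat on the open table in front of the guard's open side and let go.

Things in the scene. Friction and masses are not known exactly. Their poses are not given: they have to be found in the camera images.
- rod_grip (a point): Loose hooked rod, 110 g: centre of its wooden handle, 18 mm above the handle's underside. Handle 110 long, 24 wide (grasp across this), 36 tall, flat on the table. x: along the rod to the hook, y across, z up. A steel shaft 8 thick runs along x, 8 mm above this point; 215 mm from this point it turns straight down as a hook 8 thick. Weight centred some 40 mm hookwards.
- hook_tip (a point): Bottom of the rod's down-turned hook, 215 mm along x and 18 mm below rod_grip: level with the handle's underside, so with the handle flat on the table the tip touches the table too. Same axes as rod_grip.
- brass_ring_center (a point): Loose brass-coloured (golden) flat ring, about 80 g, outer diameter 60 mm, hole 44 mm, 8 mm thick, lying flat under the guard, centre 55 to 95 mm inside the mouth. This point is its centre, 4 mm above its underside; z up, x and y mean nothing.
- black_ring_center (a point): Black rubber ring of the same size, also lying under the guard about 110 mm to one side or the other of the brass ring; to be left alone. This point is its centre, 4 mm above its underside.
- guard: Blue wire guard, bolted down. Origin: on the table, middle of its open side (mouth). +y points into the guard, -y out over the open table (free for 250 mm but for the rod), x along the mouth, z up. Mouth 250 wide, 80 mm free height under roof bars 25 apart; 160 deep to a closed back; barred sides. Behind it a roller (y 160 to 275), 130 tall, with ends and motor at x -180 to 220.
Mind the look-alikes: they are no part of the job. Of the things that look like the part that bears brass_ring_center, the smallest one is meant.

How it is judged:
By the outcome, as a careful person would: the job done as asked, in the order asked, and still so for the second after the job is handed in, with the robot touching nothing.
It also fails if it takes over 48 s, if anything falls off the work surface, if the arm or the gripper's body presses on something with over 40 N, if the wrist force passes 120 N, or if a joint passes its speed limit or range.

## Working session

There is one attempt and no reset: what is moved stays moved. The work goes in short steps, Python scripts to look and compute and a tool call to move; the robot and the scene stay as the last step left them, time stands still between calls to the robot, and variables do not carry over. Pictures are saved under pics/ and viewed, at most 10 in all, crops included, and the job is handed in when it is done.

Besides the shell and the picture viewer there is one more tool, called after "Call:" by a JSON object that holds its "api" and its "payload". drive_tool: Moves the arm, as the interface text tells. Its arguments: {"type":"object","properties":{"targets":{"type":"array"},"grip":{"type":"number"},"newtons":{"type":"number"}},"required":["targets"]}

```bash
mkdir -p pics; cat > h.py <<'E'
import numpy as np,cv2
from station import get_obs,vision,job_done,spotter
def K(m):
    f=240/np.tan(np.radians(m["fov_y"])/2); return f,m["cx"],m["cy"]
def world(m,p): return np.array(m["R"]).T@(np.array(p)-np.array(m["t"]))
def proj(m,X):
    f,cx,cy=K(m); c=np.array(m["R"])@np.array(X)+np.array(m["t"]); return np.array([f*c[0]/c[2]+cx,f*c[1]/c[2]+cy])
def onplane(m,u,v,z):
    f,cx,cy=K(m); R=np.array(m["R"]); o=-R.T@np.array(m["t"]); d=R.T@np.array([(u-cx)/f,(v-cy)/f,1]); return o+d*(z-o[2])/d[2]
E
python3 - <<'E'
from h import *
for c in ["top","side"]:
    im=vision.get_image(c); m=vision.camera_model(c); cv2.imwrite(f"pics/{c}1.png",im[:,:,::-1])
    print(c,m["fov_y"],-np.array(m["R"]).T@np.array(m["t"]))
    for t in ["rod_grip","hook_tip","brass_ring_center","black_ring_center","guard"]:
        for d in spotter.find_in(c,t)[:4]:
            w=world(m,d["position"]); print(t,round(d["confidence"],2),w.round(3),proj(m,w).round(0))
print(get_obs()["time_s"],get_obs()["tool_pos"],get_obs()["ee_rot"])
E
```

```text
top 44.33563129525295 [0.41713034 0.01254348 1.19210111]
rod_grip 0.62 [ 0.57  -0.233  0.033] [454. 188.]
hook_tip 0.84 [ 0.566 -0.237  0.029] [456. 190.]
brass_ring_center 0.71 [0.478 0.167 0.005] [253. 236.]
brass_ring_center 0.6 [0.28  0.306 0.01 ] [183. 335.]
brass_ring_center 0.55 [0.324 0.131 0.008] [271. 313.]
black_ring_center 0.49 [0.588 0.164 0.007] [255. 182.]
guard 0.81 [0.557 0.29  0.101] [181. 192.]
side 50.971542428990986 [0.38837131 0.76701466 0.71497338]
rod_grip 0.62 [ 0.563 -0.218  0.027] [295. 172.]
hook_tip 0.97 [ 0.563 -0.221  0.032] [295. 170.]
brass_ring_center 0.93 [0.276 0.313 0.009] [428. 381.]
brass_ring_center 0.64 [0.329 0.138 0.014] [394. 294.]
brass_ring_center 0.52 [0.474 0.163 0.012] [315. 300.]
brass_ring_center 0.27 [ 0.563 -0.221  0.026] [295. 171.]
black_ring_center 0.57 [0.587 0.158 0.011] [255. 294.]
guard 0.82 [0.565 0.323 0.103] [241. 337.]
0.6 [0.1946711  0.59388002 0.22267376] [ 1.57730909e-01  9.87482132e-01 -1.36969431e-05  3.96045364e-06]
```

View pics/top1.png

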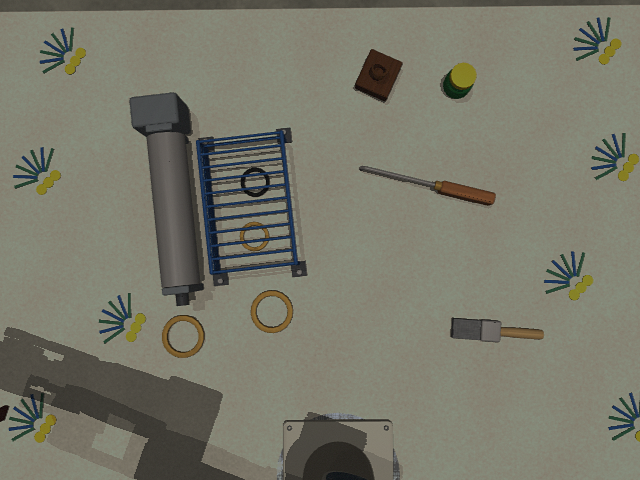

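View pics/side1.png

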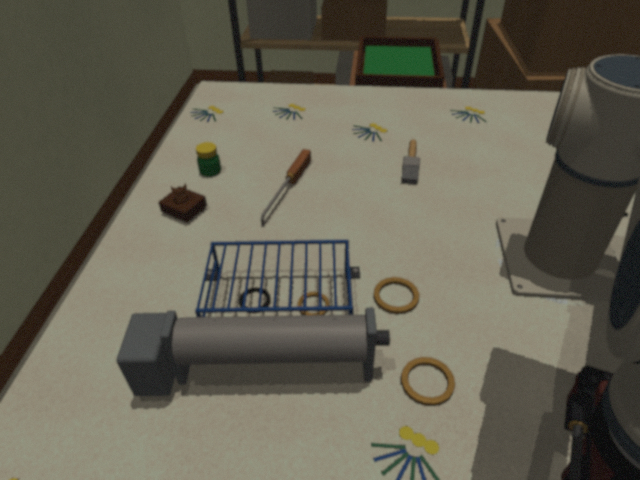

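The top view shows the guard's mouth facing right (−y), from about (285,133) to (298,268). The brass ring under it is at (254,236) and the black ring at (255,182). The two larger rings outside, at (271,312) and (183,335), are look-alikes. The rod's handle is at (467,193) and its hook at (361,168). The side view agrees.

```bash
cat > m.py <<'E'
from h import *
im=cv2.imread("pics/top1.png"); m=vision.camera_model("top")
hsv=cv2.cvtColor(im,cv2.COLOR_BGR2HSV)
def win(mask,x0,y0,x1,y1):
    o=np.zeros_like(mask); o[y0:y1,x0:x1]=mask[y0:y1,x0:x1]; return np.argwhere(o)[:,::-1].astype(np.float32)
h=win(((hsv[...,1]>110)&(hsv[...,0]<20)).astype(np.uint8),430,170,505,215)
r=cv2.minAreaRect(h); print("handle px",r,[onplane(m,*p,.03)[:2].round(3) for p in cv2.boxPoints(r)],"c",onplane(m,*r[0],.03).round(4))
print("tip",onplane(m,361,168,.028).round(4))
b=win(((hsv[...,1]>90)&(hsv[...,0]<25)).astype(np.uint8),235,215,275,255)
e=cv2.minEnclosingCircle(b); print("ring",len(b),e,onplane(m,*e[0],.006).round(4),"diam",np.linalg.norm(onplane(m,e[0][0]+e[1],e[0][1],.006)-onplane(m,e[0][0]-e[1],e[0][1],.006)))
k=win((hsv[...,2]<45).astype(np.uint8),238,162,275,200)
e=cv2.minEnclosingCircle(k); print("black",len(k),e,onplane(m,*e[0],.006).round(4))
for z in (0.02,.085): print(z,[onplane(m,u,v,z)[:2].round(3) for u,v in ((287,134),(299,269),(203,145),(216,273))])
A=cv2.resize(im[120:320,180:315],None,fx=3,fy=3,interpolation=2)
B=cv2.resize(im[150:215,352:500],None,fx=2.6,fy=2.6,interpolation=2)
o=np.zeros((600,800,3),np.uint8); o[:,:405]=A; o[:B.shape[0],410:410+B.shape[1]]=B
cv2.imwrite("pics/z1.png",o)
E
python3 m.py
```

```text
handle px ((464.0294494628906, 192.3823699951172), (61.361507415771484, 13.824529647827148), 14.03624439239502) [array([ 0.563, -0.192]), array([ 0.589, -0.199]), array([ 0.559, -0.315]), array([ 0.532, -0.308])] c [ 0.5608 -0.2536  0.03  ]
tip [ 0.6111 -0.0506  0.028 ]
ring 255 ((254.0, 236.0), 14.560319900512695) [0.478  0.1652 0.006 ] diam 0.058892997131148206
black 257 ((255.0, 181.5), 14.8071928024292) [0.5887 0.1632 0.006 ]
0.02 [array([0.682, 0.097]), array([0.411, 0.074]), array([0.661, 0.266]), array([0.404, 0.239])]
0.085 [array([0.668, 0.092]), array([0.411, 0.07 ]), array([0.648, 0.252]), array([0.405, 0.227])]
```

View pics/z1.png

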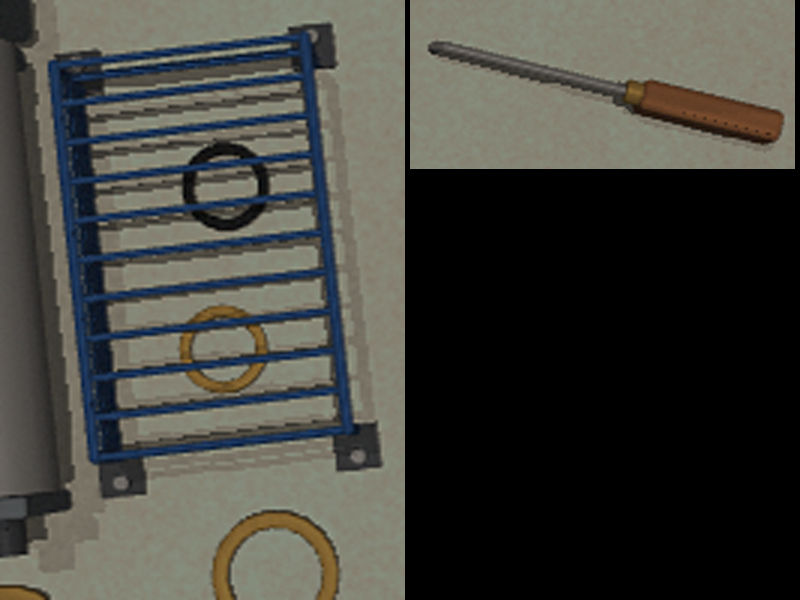

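The crop puts the mouth bar at (282,132) to (296,263), which measures 0.252 m against the 250 mm given. That makes the guard origin about (0.547, 0.0895), turned +6.2°. In the guard frame the brass ring is at (−0.060, 0.083) and the black ring at (0.049, 0.069), 110 mm apart as stated. The rod grip is at about (0.559, −0.259), with the rod axis at 76°.

Call:
{"api": "drive_tool", "payload": {"targets": [{"dx": 0.364,"dy": -0.853,"dz": 0,"roll": -1.497},{"dx": 0.364,"dy": -0.853,"dz": 0,"roll": -1.497},{"dx": 0.364,"dy": -0.853,"dz": 0,"roll": -1.497},{"dx": 0.364,"dy": -0.853,"dz": 0,"roll": -1.497},{"dx": 0.364,"dy": -0.853,"dz": 0,"roll": -1.497},{"dx": 0.364,"dy": -0.853,"dz": 0,"roll": -1.497},{"dx": 0.364,"dy": -0.853,"dz": 0,"roll": -1.497},{"dx": 0.364,"dy": -0.853,"dz": 0,"roll": -1.497},{"dx": 0.364,"dy": -0.853,"dz": 0,"roll": -1.497},{"dx": 0.364,"dy": -0.853,"dz": 0,"roll": -1.497},{"dx": 0.364,"dy": -0.853,"dz": 0,"roll": -1.497},{"dx": 0.364,"dy": -0.853,"dz": 0,"roll": -1.497}], "grip": 0.07}}

```text
time_s: 1.8
tool_pos: [0.4308, 0.04, 0.2231]
ee_rot: [0.788, 0.616, 0.001, 0.0]
ft_force: [1.5, 0.7, -0.4]
opening: 0.0698
gripper_force: 0.0
```

Call:
{"api": "drive_tool", "payload": {"targets": [{"dx": 0.128,"dy": -0.299,"dz": 0,"roll": 0},{"dx": 0.128,"dy": -0.299,"dz": 0,"roll": 0},{"dx": 0.128,"dy": -0.299,"dz": 0,"roll": 0},{"dx": 0.128,"dy": -0.299,"dz": 0,"roll": 0},{"dx": 0.128,"dy": -0.299,"dz": 0,"roll": 0},{"dx": 0.128,"dy": -0.299,"dz": 0,"roll": 0},{"dx": 0.128,"dy": -0.299,"dz": 0,"roll": 0},{"dx": 0.128,"dy": -0.299,"dz": 0,"roll": 0},{"dx": 0.128,"dy": -0.299,"dz": 0,"roll": 0}]}}

```text
time_s: 2.7
tool_pos: [0.5576, -0.2568, 0.2222]
ee_rot: [0.788, 0.616, -0.0, -0.001]
ft_force: [-0.3, 0.5, -0.6]
opening: 0.0702
gripper_force: 0.0
```

```bash
python3 - <<'E'
from h import *
print(get_obs()["tool_pos"],get_obs()["ee_rot"])
m=vision.camera_model("wrist"); im=vision.get_image("wrist"); cv2.imwrite("pics/w1.png",im[:,:,::-1])
hsv=cv2.cvtColor(im,cv2.COLOR_RGB2HSV)
for X in ([.559,-.259,.036],get_obs()["tool_pos"]): print(proj(m,X))
k=((hsv[...,1]>110)&(hsv[...,0]<20)).astype(np.uint8)
n,l,s,c=cv2.connectedComponentsWithStats(k)
for i in np.argsort(-s[1:,4])[:2]+1:
    r=cv2.minAreaRect(np.argwhere(l==i)[:,::-1].astype(np.float32)); print(s[i],r,[onplane(m,*p,.03)[:2].round(4) for p in cv2.boxPoints(r)])
E
```

```text
[ 0.55763868 -0.25684126  0.22222099] [ 7.87906440e-01  6.15794673e-01 -1.39360918e-04 -5.84966428e-04]
[329.67070628 212.20888196]
[327.25612303 294.9365537 ]
[ 242  403  398   65 8341] ((440.4999694824219, 435.0), (396.99993896484375, 63.99999237060547), -0.0) [array([ 0.3917, -0.5227]), array([ 0.4173, -0.4408]), array([ 0.8303, -0.5429]), array([ 0.8276, -0.6303])]
[ 317  138   27  130 3295] ((330.0, 202.5), (129.0, 26.0), 90.0) [array([ 0.5639, -0.1927]), array([ 0.5861, -0.1982]), array([ 0.5583, -0.3158]), array([ 0.5339, -0.3098])]
```

View pics/w1.png

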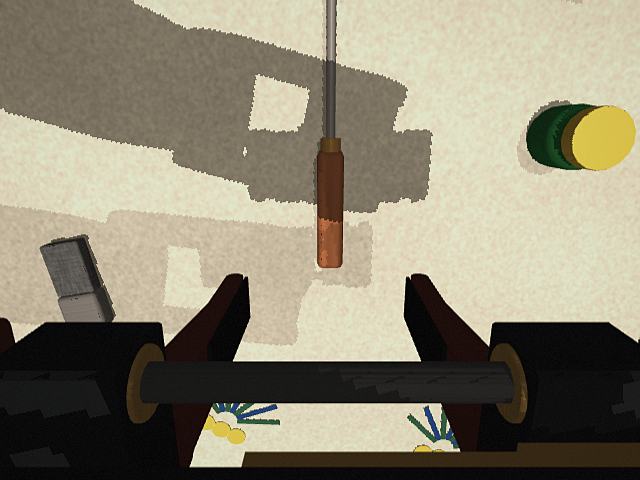

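The handle is at columns 317–343, rows 150–268, and lined up with the fingers. It projects to (0.559, −0.259), matching the top view. I'll go down and grip.

Call:
{"api": "drive_tool", "payload": {"targets": [{"dx": 0.0015,"dy": -0.002,"dz": -0.05},{"dx": 0.0015,"dy": -0.002,"dz": -0.1},{"dx": 0.0015,"dy": -0.002,"dz": -0.15},{"dx": 0.0015,"dy": -0.002,"dz": -0.19},{"dx": 0.0015,"dy": -0.002,"dz": -0.21},{"dx": 0.0015,"dy": -0.002,"dz": -0.218},{"dx": 0.0015,"dy": -0.002,"dz": -0.218},{"dx": 0.0015,"dy": -0.002,"dz": -0.218}]}}

```text
validation failed for argument at $.ta...
```

Call:
{"api": "drive_tool", "payload": {"targets": [{"dx": 0},{"dx": 0},{"dx": 0},{"dx": 0},{"dx": 0},{"dx": 0},{"dx": 0},{"dx": 0}], "grip": 0.005, "newtons": 45}}

```text
validation failed for argument at $.ta...
```

Every row needs all four fields.

Call:
{"api": "drive_tool", "payload": {"targets": [{"dx": 0.0015,"dy": -0.002,"dz": -0.05,"roll": 0},{"dx": 0.0015,"dy": -0.002,"dz": -0.1,"roll": 0},{"dx": 0.0015,"dy": -0.002,"dz": -0.15,"roll": 0},{"dx": 0.0015,"dy": -0.002,"dz": -0.19,"roll": 0},{"dx": 0.0015,"dy": -0.002,"dz": -0.21,"roll": 0},{"dx": 0.0015,"dy": -0.002,"dz": -0.218,"roll": 0},{"dx": 0.0015,"dy": -0.002,"dz": -0.218,"roll": 0},{"dx": 0.0015,"dy": -0.002,"dz": -0.218,"roll": 0}]}}

```text
time_s: 3.55
tool_pos: [0.5606, -0.2587, 0.0061]
ee_rot: [0.787, 0.616, 0.0, 0.001]
ft_force: [-0.3, -0.4, 0.8]
opening: 0.0701
gripper_force: 0.0
```

Call:
{"api": "drive_tool", "payload": {"targets": [{"dx": 0,"dy": 0,"dz": 0,"roll": 0},{"dx": 0,"dy": 0,"dz": 0,"roll": 0},{"dx": 0,"dy": 0,"dz": 0,"roll": 0},{"dx": 0,"dy": 0,"dz": 0,"roll": 0},{"dx": 0,"dy": 0,"dz": 0,"roll": 0},{"dx": 0,"dy": 0,"dz": 0,"roll": 0},{"dx": 0,"dy": 0,"dz": 0,"roll": 0},{"dx": 0,"dy": 0,"dz": 0,"roll": 0}], "grip": 0.005, "newtons": 45}}

```text
time_s: 4.35
tool_pos: [0.5597, -0.259, 0.0047]
ee_rot: [0.788, 0.616, -0.0, -0.0]
ft_force: [0.3, -0.2, -0.1]
opening: 0.024
gripper_force: 45.0
```

Call:
{"api": "drive_tool", "payload": {"targets": [{"dx": 0,"dy": 0,"dz": 0.01,"roll": 0},{"dx": 0,"dy": 0,"dz": 0.025,"roll": 0},{"dx": -0.01,"dy": 0,"dz": 0.025,"roll": 0.1},{"dx": -0.025,"dy": 0.02,"dz": 0.025,"roll": 0.2},{"dx": -0.045,"dy": 0.05,"dz": 0.025,"roll": 0.3},{"dx": -0.045,"dy": 0.08,"dz": 0.025,"roll": 0.351},{"dx": -0.045,"dy": 0.089,"dz": 0.025,"roll": 0.351},{"dx": -0.045,"dy": 0.089,"dz": 0.025,"roll": 0.351},{"dx": -0.045,"dy": 0.089,"dz": 0.025,"roll": 0.351}]}}

```text
time_s: 5.25
tool_pos: [0.5158, -0.1707, 0.0304]
ee_rot: [0.668, 0.744, 0.0, 0.001]
ft_force: [0.6, -0.2, -0.9]
opening: 0.024
gripper_force: 45.0
```

```bash
cat > look.py <<'E'
import sys
from h import *
n=sys.argv[1]
o=get_obs(); print(o["time_s"],o["tool_pos"].round(4) if hasattr(o["tool_pos"],"round") else o["tool_pos"],o["ft_force"],o["opening"])
q=o["ee_rot"]; a=2*np.arctan2(q[1],q[0])  # tool y angle = a-90deg ; rod dir = y angle+90
rod=a; p=np.array(o["tool_pos"]); hk=p[:2]+.2145*np.array([np.cos(rod),np.sin(rod)])
th=np.radians(6.2); G=np.array([[np.cos(th),np.sin(th)],[-np.sin(th),np.cos(th)]]); O=np.array([.547,.0895])
g=lambda X: (G@(np.array(X)[:2]-O)).round(4)
print("rod deg",np.degrees(rod),"hook pred",hk.round(4),"guard",g(hk))
mt=vision.camera_model("top"); im=vision.get_image("top"); cv2.imwrite(f"pics/{n}t.png",im[:,:,::-1])
ms=vision.camera_model("side"); si=vision.get_image("side"); cv2.imwrite(f"pics/{n}s.png",si[:,:,::-1])
X=[hk[0],hk[1],p[2]+.0265]; u,v=proj(mt,X); us,vs=proj(ms,X); print("px top",u,v,"side",us,vs)
for c,m in (("top",mt),("side",ms)):
    for t in("brass_ring_center","hook_tip"):
        for d in spotter.find_in(c,t)[:4]:
            w=world(m,d["position"]); print(c,t,round(d["confidence"],2),w.round(3),g(w))
A=cv2.resize(im[120:300,180:420,::-1],None,fx=2.4,fy=2.4,interpolation=2)[:, :400]
B=cv2.resize(si[180:360,190:355,::-1],None,fx=2.4,fy=2.4,interpolation=2)
cv2.imwrite(f"pics/{n}.png",np.hstack([A,B]))
E
python3 look.py a
```

```text
5.25 [ 0.5158 -0.1707  0.0304] [ 0.60407169 -0.18354514 -0.93785957] 0.023967498013277598
rod deg 96.16796814585207 hook pred [0.4928 0.0425] guard [-0.059  -0.0409]
px top 314.0278602415497 226.69043886539833 side 311.23687586681933 237.02489939529093
top brass_ring_center 0.93 [0.279 0.308 0.007] [-0.2431  0.246 ]
top brass_ring_center 0.61 [0.328 0.129 0.008] [-0.2138  0.0634]
top brass_ring_center 0.53 [0.478 0.165 0.005] [-0.0599  0.083 ]
top hook_tip 0.69 [ 0.505 -0.072  0.052] [-0.0595 -0.1557]
side brass_ring_center 0.88 [0.277 0.31  0.014] [-0.2449  0.2486]
side brass_ring_center 0.83 [0.328 0.139 0.012] [-0.2125  0.0727]
side brass_ring_center 0.66 [0.475 0.163 0.009] [-0.0638  0.0805]
side hook_tip 0.69 [ 0.506 -0.121  0.06 ] [-0.0634 -0.2046]
```

View pics/a.png

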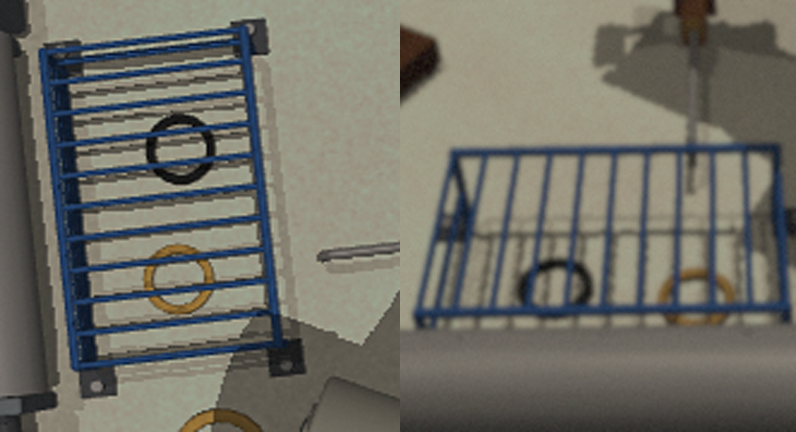

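```bash
python3 - <<'E'
from h import *
m=vision.camera_model("side")
for y in (.0425,.0395):
  for z in (.0,.01,.0257,.0557): print(y,z,proj(m,[.4928,y,z]).round(1))
im=cv2.imread("pics/as.png"); A=cv2.resize(im[190:280,270:350],None,fx=6,fy=6,interpolation=2); cv2.imwrite("pics/a2.png",A)
E
```

```text
0.0425 0.0 [312.1 257.8]
0.0425 0.01 [311.9 254.3]
0.0425 0.0257 [311.7 248.6]
0.0425 0.0557 [311.3 237.5]
0.0395 0.0 [312.3 256.8]
0.0395 0.01 [312.1 253.3]
0.0395 0.0257 [311.9 247.6]
0.0395 0.0557 [311.4 236.5]
```

View pics/a2.png

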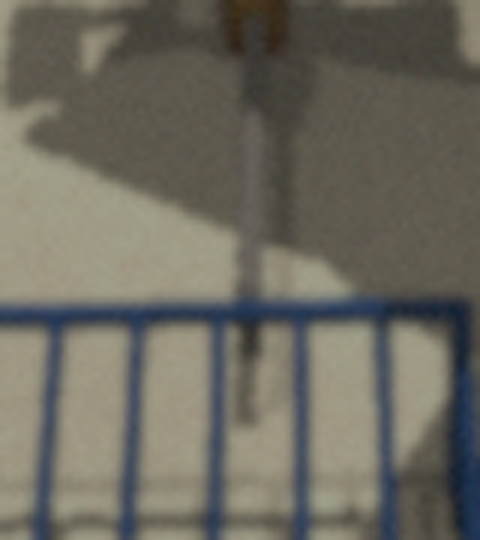

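```bash
python3 - <<'E'
from h import *
im=cv2.imread("pics/as.png").astype(int).sum(2)//3
for v in range(226,268,2): print(v,im[v,302:322])
E
```

```text
226 [126 117 108 102  91  91  87  87  94  97  94  90  81  75  70  68  71  80
  87  84]
228 [147 145 144 139 129 126 118 103  97  92  94  86  85  76  72  71  73  81
  85  88]
230 [148 152 149 150 150 147 140 123 105  98  93  95  92  88  82  76  76  81
  87  86]
232 [149 151 150 150 149 146 137 114  95  97  98 112 130 130 126 122 114 114
 110 103]
234 [146 147 148 149 148 148 138 121 101  97  98 113 133 133 132 132 135 144
 143 144]
236 [150 151 150 151 148 145 135 117  99  97 100 114 135 139 133 131 133 144
 147 151]
238 [144 144 145 144 143 142 126  98  83  85  87 103 123 128 127 125 133 139
 142 142]
240 [104 105 105 105 101 104  94  79  68  69  73  79  86  89  90  92  91  93
  96  99]
242 [57 63 56 60 60 58 58 54 52 53 53 57 58 62 59 59 60 59 59 56]
244 [116 115 100  81  72  85  95  81  58  46  53  78 103 105 102  99  91  76
  77  93]
246 [146 140 126  96  81 102 119 106  75  51  65  95 126 134 129 123 112  89
  87 113]
248 [147 142 125  95  81 101 111  98  70  58  68  96 124 128 127 125 111  90
  86 110]
250 [149 143 127 100  83  99 118 105  86  82  99 122 133 133 129 119 110  87
  82 108]
252 [146 143 127  98  82 102 121 111  93  92 111 133 139 134 130 124 110  86
  81 108]
254 [146 141 128  98  86 102 115 104  90  93 111 134 138 130 126 123 109  88
  85 107]
256 [146 142 126  96  81 102 115 102  86 101 119 134 133 128 127 124 115  93
  84 106]
258 [145 140 125  95  80 100 116 102  88  93 110 125 131 136 138 136 121  96
  82 108]
260 [150 142 125  95  83 100 118 110 105 104 113 130 143 146 148 143 125  98
  82 106]
262 [147 139 118  91  82 104 133 139 143 142 146 143 145 145 145 145 124  94
  84 108]
264 [148 134 112  85  81 103 132 145 148 147 145 144 146 147 146 142 126  94
  84 110]
266 [147 136 115  87  86 111 135 143 145 146 147 146 149 147 145 139 125  96
  82 109]
```

Call:
{"api": "drive_tool", "payload": {"targets": [{"dx": 0,"dy": 0,"dz": -0.006,"roll": 0},{"dx": 0,"dy": 0,"dz": -0.012,"roll": 0},{"dx": 0,"dy": 0,"dz": -0.012,"roll": 0},{"dx": 0,"dy": 0,"dz": -0.012,"roll": 0}]}}

```text
time_s: 5.95
tool_pos: [0.5144, -0.1699, 0.0172]
ee_rot: [0.668, 0.744, -0.0, -0.0]
ft_force: [-0.4, -0.4, -0.8]
opening: 0.0237
gripper_force: 45.0
```

The dark hook ends at row 249, and the paler streak below it is its shadow. So the tip is at about 26 mm as predicted and the rod hasn't sagged. Next I reach in over the ring.

Call:
{"api": "drive_tool", "payload": {"targets": [{"dx": 0,"dy": 0,"dz": 0.006,"roll": 0},{"dx": -0.0025,"dy": 0.023,"dz": 0.006,"roll": 0},{"dx": -0.005,"dy": 0.046,"dz": 0.006,"roll": 0},{"dx": -0.0075,"dy": 0.069,"dz": 0.006,"roll": 0},{"dx": -0.01,"dy": 0.092,"dz": 0.006,"roll": 0},{"dx": -0.0123,"dy": 0.113,"dz": 0.006,"roll": 0},{"dx": -0.0133,"dy": 0.123,"dz": 0.006,"roll": 0},{"dx": -0.0133,"dy": 0.123,"dz": 0.006,"roll": 0},{"dx": -0.0133,"dy": 0.123,"dz": 0.006,"roll": 0}]}}

```text
time_s: 6.85
tool_pos: [0.5018, -0.0473, 0.024]
ee_rot: [0.668, 0.744, 0.0, 0.0]
ft_force: [0.2, -0.2, -0.6]
opening: 0.0237
gripper_force: 45.0
```

```bash
python3 look.py b
```

```text
6.85 [ 0.5018 -0.0473  0.024 ] [ 0.21916601 -0.24365474 -0.62431971] 0.023684884023679995
rod deg 96.21405793416766 hook pred [0.4786 0.1659] guard [-0.0597  0.0834]
px top 250.6688978069005 234.55456809402676 side 311.23907712837587 286.3521850423991
top brass_ring_center 0.62 [0.551 0.288 0.098] [0.0257 0.1974]
top brass_ring_center 0.57 [0.342 0.127 0.009] [-0.1994  0.059 ]
top brass_ring_center 0.52 [0.298 0.338 0.011] [-0.2206  0.2737]
side brass_ring_center 0.64 [0.33  0.137 0.011] [-0.2111  0.0709]
side brass_ring_center 0.58 [0.277 0.314 0.012] [-0.2443  0.2519]
side brass_ring_center 0.51 [0.474 0.163 0.009] [-0.0649  0.0813]
side hook_tip 0.73 [0.493 0.002 0.054] [-0.0628 -0.0817]
```

View pics/b.png

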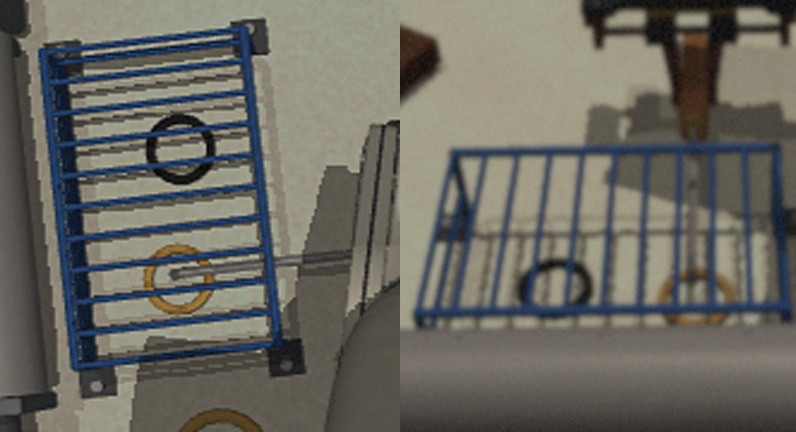

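In the top crop the hook end is at (173,273), inside the brass ring's hole (centre (179,279)). I'll lower it.

Call:
{"api": "drive_tool", "payload": {"targets": [{"dx": 0,"dy": 0,"dz": -0.005,"roll": 0},{"dx": 0,"dy": 0,"dz": -0.01,"roll": 0},{"dx": 0,"dy": 0,"dz": -0.015,"roll": 0},{"dx": 0,"dy": 0,"dz": -0.0175,"roll": 0},{"dx": 0,"dy": 0,"dz": -0.0175,"roll": 0},{"dx": 0,"dy": 0,"dz": -0.0175,"roll": 0},{"dx": 0,"dy": 0,"dz": -0.0175,"roll": 0}]}}

```text
time_s: 7.85
tool_pos: [0.5015, -0.0469, 0.0063]
ee_rot: [0.668, 0.744, 0.0, 0.0]
ft_force: [1.1, 0.7, -1.4]
opening: 0.0233
gripper_force: 45.0
```

Call:
{"api": "drive_tool", "payload": {"targets": [{"dx": 0.001,"dy": -0.009,"dz": 0,"roll": 0},{"dx": 0.002,"dy": -0.018,"dz": 0,"roll": 0},{"dx": 0.0029,"dy": -0.027,"dz": 0,"roll": 0},{"dx": 0.0039,"dy": -0.036,"dz": 0,"roll": 0},{"dx": 0.0049,"dy": -0.045,"dz": 0,"roll": 0},{"dx": 0.0058,"dy": -0.054,"dz": 0,"roll": 0},{"dx": 0.0068,"dy": -0.063,"dz": 0,"roll": 0},{"dx": 0.0078,"dy": -0.072,"dz": 0,"roll": 0},{"dx": 0.0088,"dy": -0.081,"dz": 0,"roll": 0},{"dx": 0.0097,"dy": -0.09,"dz": 0,"roll": 0}]}}

```text
time_s: 8.85
tool_pos: [0.5111, -0.1377, 0.0061]
ee_rot: [0.668, 0.744, -0.0, -0.0]
ft_force: [-0.0, 1.1, -0.5]
opening: 0.0239
gripper_force: 45.0
```

Call:
{"api": "drive_tool", "payload": {"targets": [{"dx": 0.001,"dy": -0.009,"dz": 0,"roll": 0},{"dx": 0.002,"dy": -0.018,"dz": 0,"roll": 0},{"dx": 0.0029,"dy": -0.027,"dz": 0,"roll": 0},{"dx": 0.0039,"dy": -0.036,"dz": 0,"roll": 0},{"dx": 0.0049,"dy": -0.045,"dz": 0,"roll": 0},{"dx": 0.0058,"dy": -0.054,"dz": 0,"roll": 0},{"dx": 0.0068,"dy": -0.063,"dz": 0,"roll": 0},{"dx": 0.0078,"dy": -0.072,"dz": 0,"roll": 0},{"dx": 0.0086,"dy": -0.08,"dz": 0,"roll": 0},{"dx": 0.0092,"dy": -0.085,"dz": 0,"roll": 0},{"dx": 0.0092,"dy": -0.085,"dz": 0,"roll": 0},{"dx": 0.0092,"dy": -0.085,"dz": 0,"roll": 0}]}}

```text
time_s: 10.05
tool_pos: [0.5202, -0.222, 0.0061]
ee_rot: [0.668, 0.744, -0.0, -0.0]
ft_force: [0.4, 0.5, -1.0]
opening: 0.0242
gripper_force: 45.0
```

```bash
python3 look.py c
```

```text
10.05 [ 0.5202 -0.222   0.0061] [ 0.35327091  0.49309022 -1.01097317] 0.024249747569714108
rod deg 96.18161852399811 hook pred [ 0.4971 -0.0087] guard [-0.0602 -0.0923]
px top 340.323190213403 225.1831944379876 side 312.3955704016773 229.09261429725044
top brass_ring_center 0.64 [0.281 0.306 0.006] [-0.2415  0.2438]
top brass_ring_center 0.62 [0.497 0.012 0.004] [-0.0584 -0.0714]
top brass_ring_center 0.61 [0.326 0.131 0.011] [-0.2148  0.0655]
top hook_tip 0.84 [ 0.514 -0.144  0.03 ] [-0.0582 -0.2283]
side brass_ring_center 0.9 [0.276 0.315 0.013] [-0.2454  0.2537]
side brass_ring_center 0.76 [0.493 0.021 0.01 ] [-0.0606 -0.062 ]
side hook_tip 0.67 [ 0.512 -0.171  0.034] [-0.0624 -0.2548]
```

View pics/c.png

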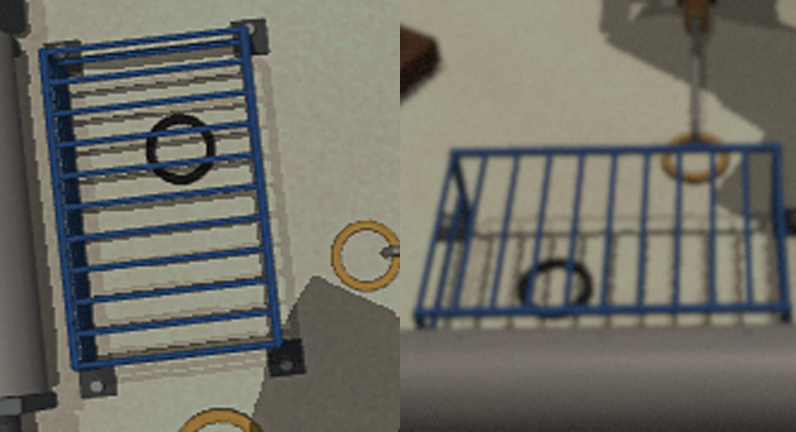

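The brass ring is out: centre at guard y −0.071, so its near edge is about 41 mm clear. The black ring hasn't moved. I'll ease the hook off the rim, lift it and carry the rod aside.

Call:
{"api": "drive_tool", "payload": {"targets": [{"dx": -0.0006,"dy": 0.006,"dz": 0,"roll": 0},{"dx": -0.0011,"dy": 0.01,"dz": 0,"roll": 0},{"dx": -0.0011,"dy": 0.01,"dz": 0,"roll": 0},{"dx": -0.0011,"dy": 0.01,"dz": 0.008,"roll": 0},{"dx": -0.0011,"dy": 0.01,"dz": 0.02,"roll": 0},{"dx": -0.0011,"dy": 0.01,"dz": 0.04,"roll": 0},{"dx": -0.0011,"dy": 0.01,"dz": 0.045,"roll": 0},{"dx": 0.02,"dy": 0.015,"dz": 0.045,"roll": 0},{"dx": 0.05,"dy": 0.03,"dz": 0.045,"roll": 0},{"dx": 0.08,"dy": 0.05,"dz": 0.045,"roll": 0},{"dx": 0.098,"dy": 0.065,"dz": 0.045,"roll": 0},{"dx": 0.098,"dy": 0.065,"dz": 0.045,"roll": 0}]}}

```text
time_s: 11.55
tool_pos: [0.6209, -0.1555, 0.0517]
ee_rot: [0.667, 0.745, 0.001, 0.001]
ft_force: [0.0, -0.5, -1.3]
opening: 0.0241
gripper_force: 45.0
```

Call:
{"api": "drive_tool", "payload": {"targets": [{"dx": 0,"dy": 0,"dz": -0.015,"roll": 0},{"dx": 0,"dy": 0,"dz": -0.03,"roll": 0},{"dx": 0,"dy": 0,"dz": -0.038,"roll": 0},{"dx": 0,"dy": 0,"dz": -0.043,"roll": 0},{"dx": 0,"dy": 0,"dz": -0.046,"roll": 0},{"dx": 0,"dy": 0,"dz": -0.046,"roll": 0},{"dx": 0,"dy": 0,"dz": -0.046,"roll": 0},{"dx": 0,"dy": 0,"dz": -0.046,"roll": 0}]}}

```text
time_s: 12.35
tool_pos: [0.6185, -0.1572, 0.0053]
ee_rot: [0.668, 0.744, 0.0, 0.0]
ft_force: [0.5, -0.1, -1.4]
opening: 0.0238
gripper_force: 45.0
```

Call:
{"api": "drive_tool", "payload": {"targets": [{"dx": 0,"dy": 0,"dz": -0.0006,"roll": 0},{"dx": 0,"dy": 0,"dz": -0.0006,"roll": 0},{"dx": 0,"dy": 0,"dz": -0.0006,"roll": 0}]}}

```text
time_s: 12.65
tool_pos: [0.6184, -0.157, 0.0047]
ee_rot: [0.668, 0.744, 0.0, 0.0]
ft_force: [-0.3, -0.8, -0.1]
opening: 0.0239
gripper_force: 45.0
```

Call:
{"api": "drive_tool", "payload": {"targets": [{"dx": 0,"dy": 0,"dz": 0,"roll": 0},{"dx": 0,"dy": 0,"dz": 0,"roll": 0},{"dx": 0,"dy": 0,"dz": 0,"roll": 0},{"dx": 0,"dy": 0,"dz": 0,"roll": 0},{"dx": 0,"dy": 0,"dz": 0,"roll": 0},{"dx": 0,"dy": 0,"dz": 0,"roll": 0},{"dx": 0,"dy": 0,"dz": 0,"roll": 0},{"dx": 0,"dy": 0,"dz": 0,"roll": 0}], "grip": 0.07}}

```text
time_s: 13.45
tool_pos: [0.6182, -0.157, 0.0046]
ee_rot: [0.668, 0.744, -0.0, -0.0]
ft_force: [0.4, -0.3, -0.1]
opening: 0.0698
gripper_force: 0.0
```

Call:
{"api": "drive_tool", "payload": {"targets": [{"dx": 0,"dy": 0,"dz": 0.02,"roll": 0},{"dx": 0,"dy": 0,"dz": 0.05,"roll": 0},{"dx": 0,"dy": 0,"dz": 0.1,"roll": 0},{"dx": 0,"dy": 0,"dz": 0.15,"roll": 0},{"dx": 0,"dy": -0.03,"dz": 0.2,"roll": 0},{"dx": 0,"dy": -0.07,"dz": 0.2,"roll": 0},{"dx": 0,"dy": -0.12,"dz": 0.2,"roll": 0},{"dx": 0,"dy": -0.17,"dz": 0.2,"roll": 0},{"dx": 0,"dy": -0.2,"dz": 0.2,"roll": 0},{"dx": 0,"dy": -0.2,"dz": 0.2,"roll": 0}]}}

```text
time_s: 14.45
tool_pos: [0.6176, -0.3611, 0.2044]
ee_rot: [0.669, 0.743, -0.0, 0.001]
ft_force: [-0.3, 1.0, -1.1]
opening: 0.0698
gripper_force: 0.0
```

```bash
python3 look.py d
```

```text
14.45 [ 0.6176 -0.3611  0.2044] [-0.33712026  1.00320608 -1.08087627] 0.06977872941029306
rod deg 95.95785428480238 hook pred [ 0.5953 -0.1478] guard [ 0.0224 -0.2411]
px top 426.8987029052497 156.6395293103593 side 268.987276537747 106.91507245971479
top brass_ring_center 0.82 [0.325 0.128 0.008] [-0.2163  0.0624]
top brass_ring_center 0.8 [0.5   0.009 0.005] [-0.0557 -0.075 ]
top hook_tip 0.7 [ 0.614 -0.137  0.033] [ 0.0422 -0.2322]
side brass_ring_center 0.94 [0.278 0.317 0.012] [-0.2426  0.255 ]
side brass_ring_center 0.74 [0.329 0.138 0.013] [-0.2117  0.0715]
side brass_ring_center 0.48 [0.495 0.016 0.008] [-0.0602 -0.0677]
side hook_tip 0.68 [ 0.607 -0.111  0.034] [ 0.0384 -0.2055]
```

View pics/dt.png

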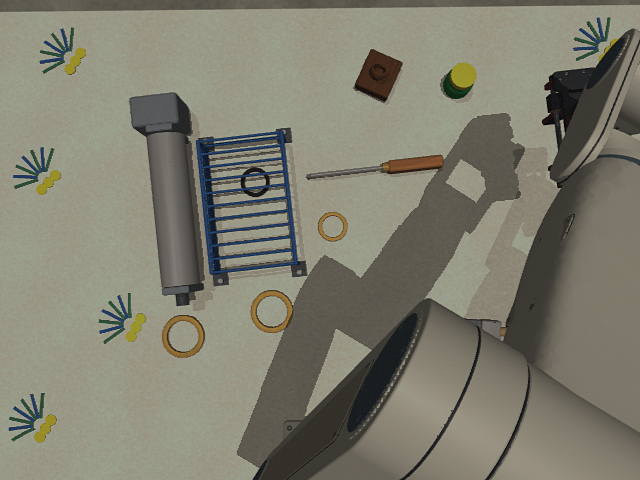

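The brass ring lies free at (332,227). The rod lies flat in front of the mouth, from (308,177) to (442,162). The black ring is still at (255,182), and the gripper is clear of everything. I'm handing it in.

```bash
python3 -c "
from station import job_done
print(job_done())"
```

```text
the job is handed in; nothing more can be done
None
```

The job is handed in at about 15 s of the 48 s allowed: the brass ring lies about 4 cm clear of the guard, the rod is flat on the table in front of the open side, and the black ring is where it was. No verdict came back.

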